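# Set the mending stand's stop on the glued tin and lock it

### The arm

A 6-joint arm with a two-finger parallel gripper is mounted at the origin on the work surface. World frame = base frame: x ahead of the robot, y to its left, z up, the work surface at z = 0. Lengths are in m, angles in rad, forces in N, time in s.
With the tool pointing down it reaches from about 0.4 to 0.825 m from the base axis. Payload 7 kg.
Tool frame: the origin (TCP) lies on the centre line of the jaws, within the pads' length; the fingertips stand 25 mm ahead of it and the grasp point (between the pads) lies 6 mm ahead of it; z points along the fingers, y is the direction in which the jaws open and shut (so a half turn about z gives the same grasp; the last joint's range is limited). The gripper opens to 88 mm and grips with 3 to 60 N. Pads are 19 mm wide; open, the fingers measure 130 mm over their backs; the gripper's body (78 mm by 193 mm) begins 47 mm behind the grasp point.
Start: joints at [-0.97, 0.359, 0.012, 0, -1.224, -0.288], TCP at [0.208, -0.642, 0.252] pointing down, gripper open.
Joint ranges: [-3.07, 3.07], [-1.43, 2.12], [-1.02, 1.25], [-3.03, 1.67], [-3.05, -0], [-3.03, 3.03]. Speed limits (rad/s): [2.39, 2.39, 3.01, 3.14, 3.14, 3.14].

### API

Orientations are given as [roll, pitch, yaw] about the fixed x, y, z axes, in that order (R = Rz(yaw) Ry(pitch) Rx(roll)).
In Python, from station import * gives the robot as it stands. The module is installed in compiled form; this text tells all that it offers.
- The arm moves only by the tool step_arm, never from a script. Its argument "commands" is text: rows parted by semicolons, each of 6 numbers parted by spaces: the shift along the tool's x, y, z in mm, then the turn, a rotation vector about the tool's x, y, z in rad. A call has 1 to 8 rows; each row shifts and turns the commanded pose from where the row before left it, along the tool's axes as they then stand; what a row does not reach is not made up. A row lasts 1/8 s, in which the tool goes at most 62.5 mm and 10.7 degrees, less where a joint would pass 70% of its speed; a pose out of reach is approached as far as the arm can. A call is refused whole if a number of a shift passes 62.5 or a number of a turn 0.188, either way. A call with a gripper value outside its range is refused whole. "jaw" is the finger opening in mm, from 0 to 87.6, set as the call begins (left out, the last holds). The fingers move at their own pace and stop on an object; "grip_force" is the grip in N (left out, the last holds). Time passes only in rows, so rows that do not move let the fingers close. It gives the time, the measured TCP pose, the force and the opening at its end, in the units of the state.
- get_state(): the state, without advancing time (a new reading comes with each control period).
- grab_frame(name): name is "side" or "top"; returns a dict with "frame" (480x640x3 uint8, red, green, blue), "fovy" (degrees; the focal length in pixels is half the picture's height over the tangent of half this angle, whatever the lens; pixels are square), "cx", "cy" (the principal point, pixels), "rvec" (rotation vector, rad) and "tvec" (3), from world to camera coordinates, as OpenCV has them. Camera axes: x right, y down, z forward; pixel columns grow to the right and rows downward; lengths in m; the calibration is good to about 2 mm. A picture is of the moment at which its call begins. There is no depth.
- job_done(): hands the job in, once; it reports no verdict.
Trained networks look in a picture, given as the dict that the camera call returned (one of the last four; its "shot" number tells which), for a name from the list of things; names that differ only in an ending like _2 or _b are one class to them, and where a whole thing is asked for, a point or a joint stands for the part that bears it (a point fixed in the world has none). Each returns a list of dicts, best first, with "conf" (0 to 1); they miss things now and then, are a little off and sometimes report something else, mostly with a low value. They report only what shows in the picture. A call takes as long as a camera call. They do not tell look-alikes from the thing itself.
- recognise(picture, name): "pixel" ([column, row] in pixels, amid what is visible of it).
The state is a dict: "t": time; "q": joint angles; "qd": joint speeds; "joint_efforts": joint torques, N m; "eef_pos": TCP position; "ee_rot": TCP orientation; "force": force on the tool from outside, world axes, zero at the start; "moment": the same for the moment, N m; "width": finger opening in m.
Only numpy, scipy, OpenCV 4.12 (cv2) and the standard library are available. Lean on these libraries where they do the work, as an engineer would, in place of code of your own. Each camera call takes 0.05 s, during which the arm holds its last target.

### The job

The lid of the little tin has just been glued, so set it under the mending stand: push the handle end of the wooden board to swing it round its pin until its long edge lies flush against the stand's metal lip, which brings the tin under the stop. Then lower the stop rod by its black knob until the sprung rubber foot rests lightly on the lid (its spring pressed in a little, well short of all the way), and only then swing the red clamp lever fully over to lock the rod. Keep the tin upright and do not disturb the plate, dreidel, lighter or menorah.

Things in the scene. Friction and masses are not known exactly. Their poses are not given: they have to be found in the camera images.
- stand: Green and steel mending stand fixed to the counter. Origin: on the counter (z = 0) straight under the stop rod; z up. Yaw differs from start to start. In its frame a 36 mm square column stands at y = +120 mm and carries a head 40 mm wide in x, y = -24 to +138 mm, z 131 to 165 mm, through which the rod slides.
- pivot_pin (a point): Top of the fixed steel pin (12 mm thick, brass head 28 mm wide) that the board turns on: stand frame x = +110, y = 0, 30 mm up.
- lip_face (a point): Middle of the top edge of the aluminium lip that the board is pushed against: a wall 160 mm long along the stand's x, 34 mm high, its face looking to the stand's -y at stand y = +46 mm.
- lever_axis (a point): Vertical axis of the clamp lever, on top of the stand's head: stand frame x = 0, y = +65, 170 mm up.
- board: Loose wooden board 22 mm thick flat on the counter, 0.55 kg. Origin: at its underside on the axis of its pivot hole, which sits on the pin. Along its own -x runs a 90 mm wide part (x = +40 to -190 mm), then a 45 mm wide handle to x = -275 mm. It starts swung out to the stand's -y side, its yaw 0.35 to 0.7 rad more than the stand's; flush on the lip the yaws agree. About 3 N at the handle turns it.
- board_handle (a point): Middle of the board's handle, 232.5 mm from the pivot axis, half-way up (11 mm over the counter). The handle is 45 mm wide across the board's y.
- tin_top (a point): Centre of the flat lid of the round blue tin with brass lid (70 mm wide, 50 mm tall, 0.22 kg), lid 72 mm over the counter. It stands loose on the board 110 mm from the pivot between four short brass pins (8 mm tall, about 2 mm play) and rides along with the board.
- stop_rod (a joint): How far the vertical stop rod has been lowered, m: 0 at the top, grows as it goes down, at most 0.068. It starts between 0 and 0.028. It slides with about 4 N of drag and stays where it is left.
- stop_knob (a point): Centre of the black round knob on top of the stop rod, 30 mm wide and 28 mm tall, upright; grasp it from above. It lies 135 mm above the foot's face while the foot is not pressed. The centre is 257 mm over the counter when the rod is right up.
- foot_face (a point): Centre of the underside of the round rubber foot (28 mm wide) at the bottom of the stop rod; this face is what touches the lid.
- stop_foot (a joint): How far the sprung foot is pressed up into the rod, m: 0 free, 0.010 fully pressed. The spring starts at about 0.35 N and adds 0.35 N per mm.
- clamp_lever (a joint): Angle of the red clamp lever, rad: 0 to 0.3 at the start (open, pointing to the stand's -x), 1.57 fully over against its end (locked, pointing to the stand's +y). Grows clockwise seen from above. It turns about point lever_axis, stiffly (about 2.5 N at its knob) and stays where it is left.
- lever_knob (a point): Grip point on the upright red round knob at the lever's end: 18 mm wide, it stands from 180 to 225 mm over the counter, this point at 204 mm; 65 mm from the lever's axis.
- plate: White porcelain plate, 160 mm across, 18 mm tall, origin at the centre of its underside. Leave it alone.
- dreidel: Small red wooden dreidel lying on its side, 26 mm body, 64 mm long. Origin under its body. Leave it alone.
- lighter: Orange plastic lighter lying flat, 77 x 24 x 12 mm. Origin under its middle. Leave it alone.
- menorah: Dark cast steel menorah, 228 mm tall, 230 mm wide along its own y, 100 mm round foot. Origin under its foot. Leave it alone.
There are look-alikes about, which are no part of the job. There is more than one size of the part that bears tin_top; the job needs the middle-sized.

How it is judged:
On the way, in this order (a step that is already met when the one before it is completed fails the run):
1. the board lies flush against the lip with the tin under the stop (angle between the x axis of board and the x axis of stand, either way round below 0.04 rad and horizontal distance between tin_top and foot_face below 0.01 m), for 0.2 s.
2. the rubber foot rests on the tin's lid (all of step 1 and value of joint stop_foot between 0.0005 and 0.0075 m), for 0.2 s.
3. the clamp lever is swung fully over with the foot still on the lid (all of step 2 and value of joint clamp_lever above 1.35 rad), for 0.2 s.
At the end, for the whole second after the job is handed in: The board's length lies within 0.04 rad of the stand's x (flush on the lip), the tin upright within 0.05 rad with the lid's centre within 10 mm of the foot's centre, the foot resting on the lid with its spring pressed 0.5 to 7.5 mm, the clamp lever past 1.35 rad, the board at rest (all of step 3 and angle between tin_top's own z axis and vertical below 0.05 rad and linear speed of board below 0.01 m/s); the robot touches nothing.
It fails at once if the clamp lever is swung past 0.8 rad while the foot does not touch the lid (value of joint clamp_lever above 0.8 rad and value of joint stop_foot below 0.0003 m).
It fails at once if the stop is forced down until its spring is fully pressed (over 9.5 mm) (value of joint stop_foot above 0.0095 m).
It fails at once if the tin is tipped by more than 0.2 rad (angle between tin_top's own z axis and vertical above 0.2 rad).
It fails at once if the plate, dreidel, lighter or menorah is moved by more than 25 mm (distance of any of plate, dreidel, lighter, menorah from where it was at the start of the episode above 0.025 m).
It also fails if it takes over 61 s, if anything falls off the work surface, if the arm or the gripper's body presses on something with over 40 N, if the wrist force passes 120 N, or if a joint passes its speed limit or range.

## Working session

There is one attempt and no reset: what is moved stays moved. The work goes in short steps, Python scripts to look and compute and a tool call to move; the robot and the scene stay as the last step left them, time stands still between calls to the robot, and variables do not carry over. Pictures are saved under pics/ and viewed, and the job is handed in when it is done.

Besides the shell and the picture viewer there is one more tool, called after ">>>" in YAML: its name, and indented under it one key for each argument. step_arm: Moves the arm, as the interface text tells. Its arguments: {"type":"object","properties":{"commands":{"type":"string"},"jaw":{"type":"number"},"grip_force":{"type":"number"}},"required":["commands"]}

```bash
mkdir -p pics; cat > h.py <<'E'
from station import *
import numpy as np, cv2
def K(p):
    f=240/np.tan(np.radians(p["fovy"])/2); return np.array([[f,0,p["cx"]],[0,f,p["cy"]],[0,0,1]])
def RT(p): return cv2.Rodrigues(np.array(p["rvec"],float))[0],np.array(p["tvec"],float)
def ray(p,px):
    R,t=RT(p); d=R.T@np.linalg.inv(K(p))@np.array([px[0],px[1],1.]); return -R.T@t,d
def atz(p,px,z):
    c,d=ray(p,px); return c+d*(z-c[2])/d[2]
def proj(p,X):
    R,t=RT(p); u=K(p)@(R@np.array(X,float)+t); return u[:2]/u[2]
def tri(p1,a,p2,b):
    c1,d1=ray(p1,a);c2,d2=ray(p2,b)
    A=np.stack([d1,-d2],1); s=np.linalg.lstsq(A,c2-c1,rcond=None)[0]
    x=c1+d1*s[0];y=c2+d2*s[1]; return (x+y)/2,np.linalg.norm(x-y)
def save(p,n): cv2.imwrite(n,p["frame"][:,:,::-1])
E
python3 - <<'E'
from h import *
np.set_printoptions(precision=4,suppress=True)
s=grab_frame("side");t=grab_frame("top")
save(s,"pics/s0.png");save(t,"pics/t0.png")
for n,p in(("side",s),("top",t)):
    print(n,p["fovy"],p["cx"],p["cy"],-RT(p)[0].T@RT(p)[1])
    for k in["stand","pivot_pin","lip_face","lever_axis","board","board_handle","tin_top","stop_knob","foot_face","lever_knob","plate","dreidel","lighter","menorah"]:
        try:
            print(k,[(np.round(d["pixel"]).tolist(),round(d["conf"],2)) for d in recognise(p,k)][:5])
        except Exception as e: print(k,e)
st=get_state();print(st)
E
```

```text
side 54.08097113464553 316.9804496665842 236.2357840646179 [-0.0273  0.9456  0.8982]
stand [([327.0, 289.0], 0.81)]
pivot_pin [([327.0, 288.0], 0.87)]
lip_face [([322.0, 291.0], 0.86)]
lever_axis [([325.0, 292.0], 0.92)]
board [([354.0, 276.0], 0.66), ([328.0, 289.0], 0.51), ([340.0, 223.0], 0.24)]
board_handle [([356.0, 272.0], 0.8)]
tin_top [([345.0, 266.0], 0.92), ([298.0, 233.0], 0.77), ([346.0, 236.0], 0.46)]
stop_knob [([341.0, 222.0], 0.6), ([326.0, 289.0], 0.49)]
foot_face []
lever_knob [([344.0, 249.0], 0.62)]
plate [([412.0, 230.0], 0.68)]
dreidel [([296.0, 388.0], 0.72)]
lighter [([385.0, 233.0], 0.4), ([339.0, 220.0], 0.2)]
menorah [([225.0, 348.0], 0.95)]
top 51.78021959247523 320.98385212131825 240.14755337818292 [ 0.5438 -0.0065  1.322 ]
stand [([296.0, 259.0], 0.96)]
pivot_pin [([294.0, 258.0], 0.71)]
lip_face [([294.0, 255.0], 0.84)]
lever_axis [([293.0, 259.0], 0.84)]
board [([343.0, 236.0], 0.82)]
board_handle [([347.0, 236.0], 0.7)]
tin_top [([353.0, 252.0], 0.9), ([407.0, 216.0], 0.83), ([374.0, 162.0], 0.75)]
stop_knob [([329.0, 255.0], 0.56), ([299.0, 268.0], 0.18)]
foot_face []
lever_knob [([302.0, 266.0], 0.52)]
plate [([487.0, 281.0], 0.58)]
dreidel [([176.0, 312.0], 0.63)]
lighter [([456.0, 250.0], 0.66), ([292.0, 257.0], 0.48)]
menorah [([139.0, 258.0], 0.91)]
{'t': 1.5, 'q': array([-0.9699,  0.3586,  0.0119,  0.    , -1.2241, -0.2881]), 'qd': array([-0.0002, -0.0017,  0.0009,  0.0006, -0.0011, -0.0027]), 'joint_efforts': array([  0.0008, -58.2379,  29.3307,   7.0028,   0.0126,  -0.    ]), 'eef_pos': array([ 0.2077, -0.6422,  0.2516]), 'ee_rot': array([-3.1415,  0.    , -2.8288]), 'force': array([-0.4037, -0.4039, -0.2829]), 'moment': array([ 0.0115, -0.0464,  0.0033]), 'width': 0.0876609069857647}
```

View pics/s0.png

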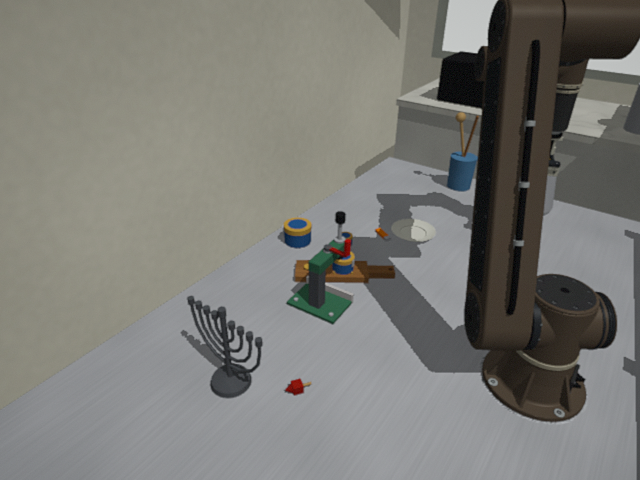

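View pics/t0.png

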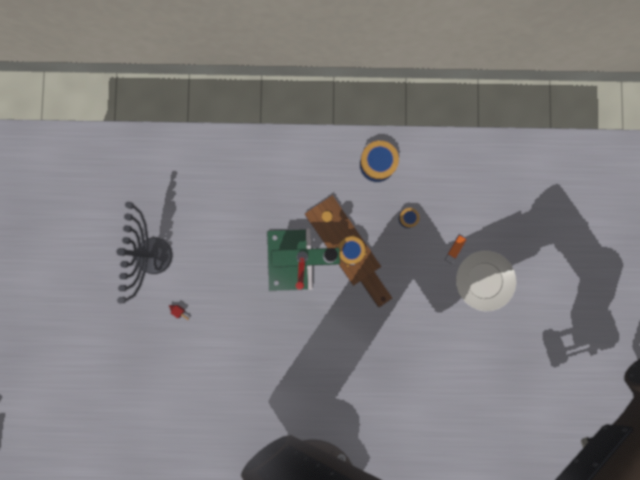

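```bash
python3 - <<'E'
from h import *
np.set_printoptions(precision=4,suppress=True)
s=cv2.imread("pics/s0.png");t=cv2.imread("pics/t0.png")
cv2.imwrite("pics/s0z.png",cv2.resize(s[200:330,270:430],None,fx=5,fy=4.6,interpolation=2)[:600,:800])
cv2.imwrite("pics/t0z.png",cv2.resize(t[185:315,250:410],None,fx=5,fy=4.6,interpolation=2)[:600])
p=grab_frame("top");s=grab_frame("side")
print(atz(p,(327,216),.03), atz(p,(352.5,250.5),.072), atz(p,(409,217),.03),atz(p,(380,159),.1),proj(p,(.5,0,0)))
print(tri(s,(340,217),p,(329,255)))
E
```

```text
[ 0.6968 -0.0294  0.03  ] [ 0.605  -0.0944  0.072 ] [ 0.6975 -0.2452  0.03  ] [ 0.8343 -0.1591  0.1   ] [314.7171 290.6941]
(array([ 0.5862, -0.0311,  0.2434]), np.float64(0.00031226461580128646))
```

View pics/t0z.png

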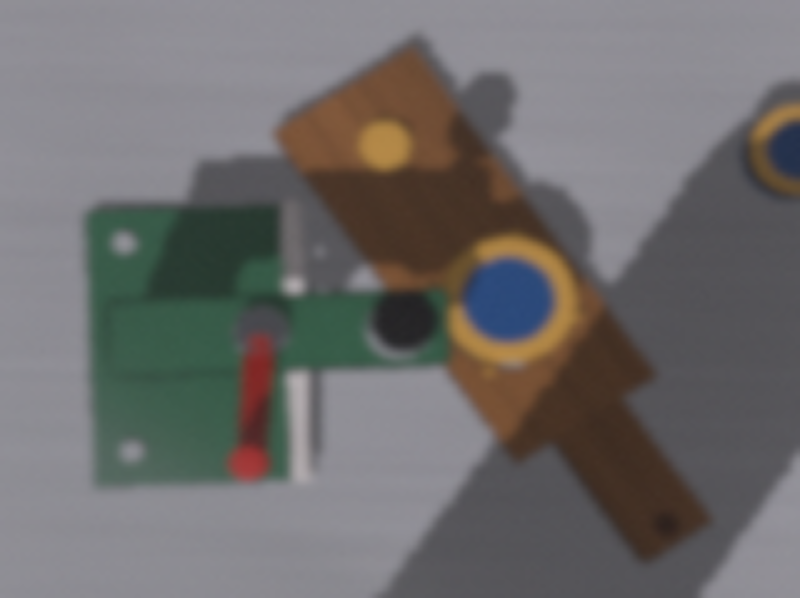

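View pics/s0z.png

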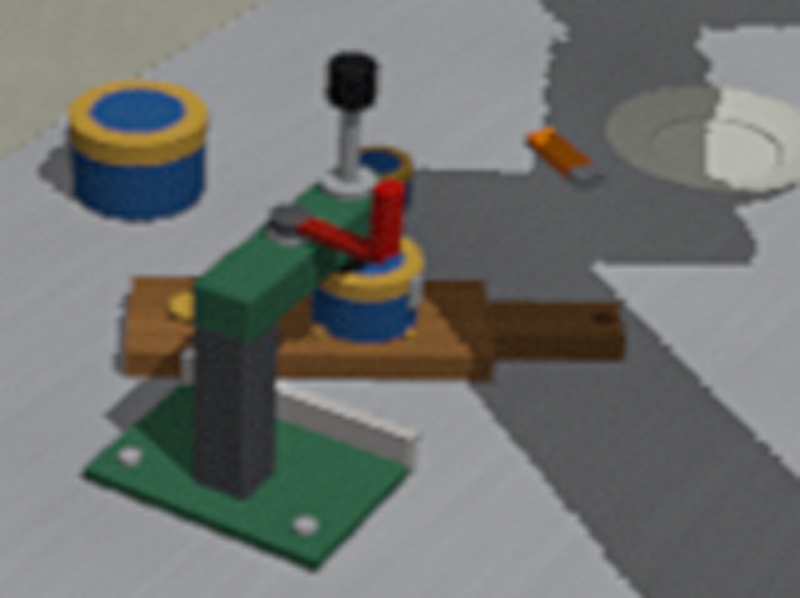

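>>> step_arm:
  commands: "-50 32 0 0 0 0;-50 32 0 0 0 0;-50 32 0 0 0 0;-50 32 0 0 0 0;-50 32 0 0 0 0;-50 32 0 0 0 0;-50 32 0 0 0 0;-50 32 0 0 0 0"
  jaw: 0
  grip_force: 20

```text
t: 2.6
eef_pos: [0.5106, -0.2739, 0.252]
ee_rot: [-3.141, 0.001, -2.829]
force: [0.9, 0.2, 0.1]
width: 0.0129
```

```bash
cat >> h.py <<'E'
def go(x,y,z,yaw=None):
    st=get_state(); e=np.array(st["ee_rot"]); R=cv2.Rodrigues(np.zeros(3))[0]
    from scipy.spatial.transform import Rotation as Ro
    R=Ro.from_euler("xyz",e).as_matrix()
    d=R.T@(np.array([x,y,z])-st["eef_pos"])*1000
    yaw=e[2] if yaw is None else yaw
    w=(Ro.from_matrix(R).inv()*Ro.from_euler("xyz",[np.pi,0,yaw])).as_rotvec()
    print("t",round(st["t"],2),"pos",st["eef_pos"].round(4),"rot",e.round(3),"F",np.round(st["force"],1),"w",round(st["width"]*1000,1)); print(" tool d",d.round(1),"rot",w.round(3))
E
python3 -c "
from h import *
go(.5433,-.2257,.25,-2.54)"
```

```text
t 2.6 pos [ 0.5106 -0.2739  0.252 ] rot [-3.141e+00  1.000e-03 -2.829e+00] F [0.9 0.2 0.1] w 12.9
 tool d [-45.9  35.8   2. ] rot [-0.001  0.001 -0.289]
```

>>> step_arm:
  commands: "-46 36 0 0 0 0;0 0 0 0 0 -0.145;0 0 0 0 0 -0.144;0 0 50 0 0 0;0 0 50 0 0 0;0 0 50 0 0 0;0 0 0 0 0 0"

```text
t: 3.48
eef_pos: [0.5396, -0.2268, 0.0983]
ee_rot: [3.137, -0.006, -2.54]
force: [-0.9, 0.0, 0.5]
width: 0.0006
```

```bash
python3 - <<'E'
from h import *
go(.5433,-.2257,.033,-2.54)
p=grab_frame("top");q=grab_frame("side");save(p,"pics/t1.png")
cv2.imwrite("pics/m1.png",np.hstack([cv2.resize(x["frame"][a:a+150,b:b+150,::-1],(400,400)) for x,a,b in((p,190,270),(q,190,290))]))
E
```

```text
t 3.48 pos [ 0.5396 -0.2268  0.0983] rot [ 3.137 -0.006 -2.54 ] F [-0.9  0.   0.5] w 0.6
 tool d [-4.1 -1.5 65.3] rot [ 0.005 -0.006 -0.   ]
```

View pics/m1.png

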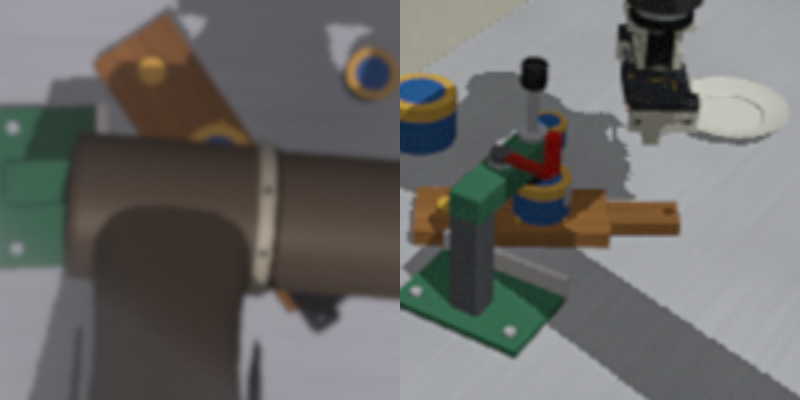

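>>> step_arm:
  commands: "-3 -1 35 0 0 0;0 0 30 0.005 -0.006 0;0 0 0 0 0 0;0 0 0 0 0 0"

```text
t: 4.08
eef_pos: [0.547, -0.2266, 0.0391]
ee_rot: [-3.134, 0.008, -2.539]
force: [0.9, 0.3, 0.0]
width: 0.0008
```

```bash
python3 - <<'E'
from h import *
go(.5433,-.2257,.033,-2.54)
E
```

```text
t 4.08 pos [ 0.547  -0.2266  0.0391] rot [-3.134  0.008 -2.539] F [0.9 0.3 0. ] w 0.8
 tool d [2.6 2.9 6.1] rot [-0.008  0.008  0.001]
```

>>> step_arm:
  commands: "2 0 6 -0.007 0.007 0;0 8 0 0 0 0;0 6 0 0 0 0;0 6 0 0 0 0;0 5 0 0 0 0;0 5 0 0 0 0;0 0 0 0 0 0"

```text
t: 4.95
eef_pos: [0.5265, -0.2024, 0.0307]
ee_rot: [3.14, -0.001, -2.539]
force: [-1.0, 0.2, 0.6]
width: 0.0006
```

```bash
python3 - <<'E'
from h import *
go(.5433,-.2257,.033,-2.54)
E
```

```text
t 4.95 pos [ 0.5265 -0.2024  0.0307] rot [ 3.140e+00 -1.000e-03 -2.539e+00] F [-1.   0.2  0.6] w 0.6
 tool d [ -0.6 -28.8  -2.4] rot [ 0.002 -0.001  0.001]
```

Now swing along the arc.

>>> step_arm:
  commands: "0 5 0 0 0 0;2 12 0 0 0 0.05;2 12 0 0 0 0.05;2 12 0 0 0 0.05;2 12 0 0 0 0.05;2 12 0 0 0 0.05;2 12 0 0 0 0.05;0 0 0 0 0 0"

```text
t: 5.95
eef_pos: [0.48, -0.1399, 0.0309]
ee_rot: [3.14, -0.002, -2.839]
force: [0.3, 0.0, -0.6]
width: 0.0002
```

```bash
python3 - <<'E'
from h import *
go(.697-.24,-.029-.0435,.033,-3.11)
q=grab_frame("side")
cv2.imwrite("pics/m2.png",cv2.resize(q["frame"][180:340,270:430,::-1],(600,600)))
E
```

```text
t 5.95 pos [ 0.48   -0.1399  0.0309] rot [ 3.140e+00 -2.000e-03 -2.839e+00] F [ 0.3  0.  -0.6] w 0.2
 tool d [ 1.8 71.2 -2. ] rot [ 0.001 -0.002  0.271]
```

View pics/m2.png

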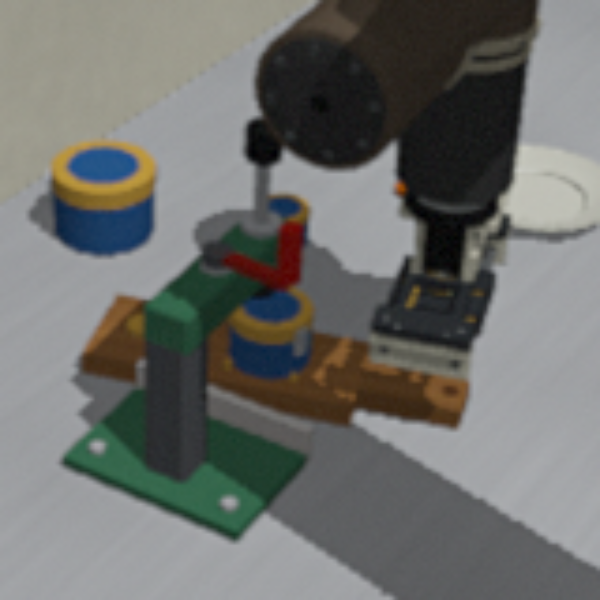

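```bash
python3 - <<'E'
from h import *
p=grab_frame("top"); save(p,"pics/t2.png")
cv2.imwrite("pics/t2z.png",cv2.resize(p["frame"][150:350,220:420,::-1],(600,600)))
q=grab_frame("side")
c,d=ray(q,(355,208))
for z in(.25,.3,.35,.4,.45,.5):
    X=c+d*(z-c[2])/d[2]; print(z,X.round(3),proj(p,X).round())
E
```

```text
0.25 [ 0.574 -0.091  0.25 ] [357. 261.]
0.3 [ 0.528 -0.011  0.3  ] [319. 282.]
0.35 [0.481 0.069 0.35 ] [278. 306.]
0.4 [0.435 0.149 0.4  ] [232. 332.]
0.45 [0.389 0.229 0.45 ] [180. 362.]
0.5 [0.342 0.309 0.5  ] [122. 396.]
```

View pics/t2z.png

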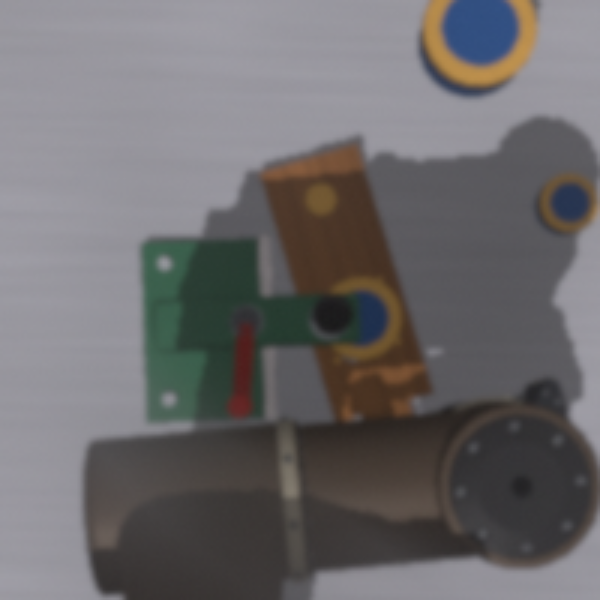

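>>> step_arm:
  commands: "2 12 0 0 0 0.05;2 12 0 0 0 0.05;2 12 0 0 0 0.05;2 12 0 0 0 0.05;1 8 0 0 0 0.03;0 3 0 0 0 0.01;0 2 0 0 0 0.01;0 0 0 0 0 0"

```text
t: 7.1
eef_pos: [0.4595, -0.0829, 0.0309]
ee_rot: [3.141, -0.002, -3.09]
force: [-1.0, -2.3, 2.3]
width: 0.0002
```

```bash
python3 - <<'E'
from h import *
go(.697-.24,-.029-.0435,.033,-3.11)
q=grab_frame("side")
cv2.imwrite("pics/m3.png",cv2.resize(q["frame"][180:340,270:430,::-1],(600,600)))
p=grab_frame("top")
cv2.imwrite("pics/t3z.png",cv2.resize(p["frame"][190:310,260:380,::-1],(600,600)))
E
```

```text
t 7.1 pos [ 0.4595 -0.0829  0.0309] rot [ 3.141e+00 -2.000e-03 -3.090e+00] F [-1.  -2.3  2.3] w 0.2
 tool d [ 1.9 10.5 -2.1] rot [ 0.001 -0.002  0.02 ]
```

View pics/m3.png

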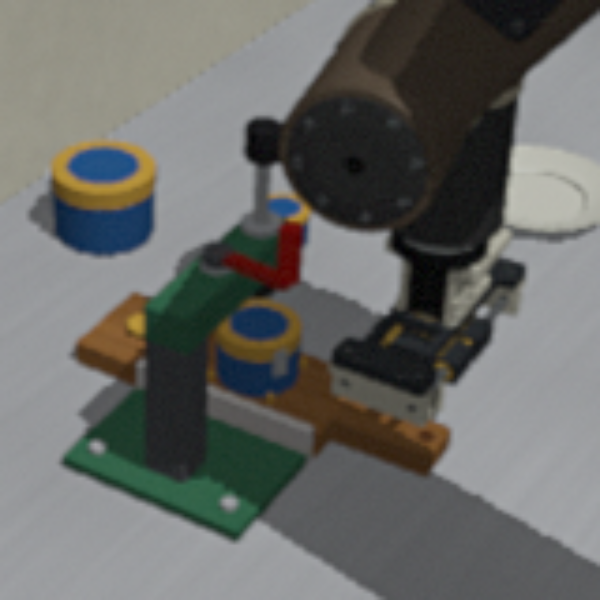

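View pics/t3z.png

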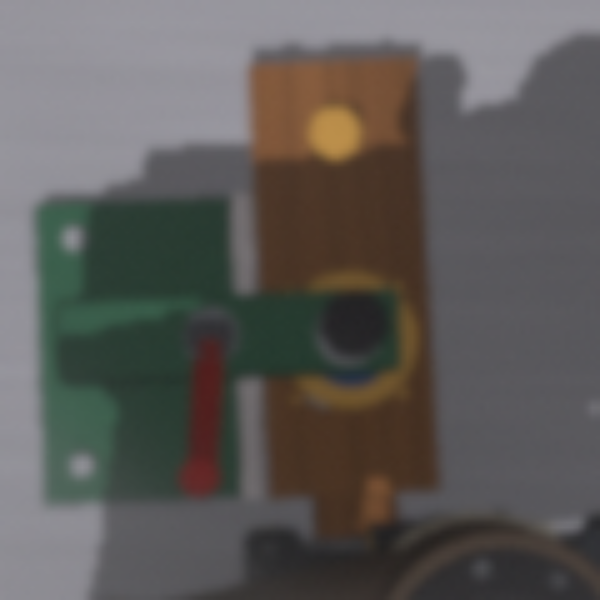

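>>> step_arm:
  commands: "0 2 0 0 0 0.01;0 1 0 0 0 0;0 1 0 0 0 0;0 0 0 0 0 0;0 0 0 0 0 0"

```text
t: 7.82
eef_pos: [0.459, -0.0788, 0.0308]
ee_rot: [3.141, -0.003, -3.1]
force: [-1.5, -4.8, 3.5]
width: 0.0005
```

>>> step_arm:
  commands: "0 1 0 0 0 0.005;0 1 0 0 0 0;0 1 0 0 0 0;0 0 0 0 0 0;0 0 0 0 0 0"

```text
t: 8.45
eef_pos: [0.4587, -0.0773, 0.0309]
ee_rot: [-3.141, -0.003, -3.105]
force: [1.8, -20.0, 1.6]
width: 0.0001
```

>>> step_arm:
  commands: "0 -10 0 0 0 0;0 -20 0 0 0 0;0 0 -55 0 0 0;0 0 -60 0 0 0;0 0 -60 0 0 0;0 0 -60 0 0 0;0 0 -60 0 0 0;0 0 0 0 0 0"

```text
t: 9.45
eef_pos: [0.4633, -0.1055, 0.331]
ee_rot: [3.139, 0.008, -3.104]
force: [-0.1, 0.1, -1.1]
width: 0.0003
```

```bash
python3 - <<'E'
from h import *
go(.5865,-.031,.33,-3.115)
q=grab_frame("side")
cv2.imwrite("pics/m4.png",cv2.resize(q["frame"][180:340,270:430,::-1],(600,600)))
p=grab_frame("top")
cv2.imwrite("pics/t4z.png",cv2.resize(p["frame"][190:310,260:380,::-1],(600,600)))
E
```

```text
t 9.45 pos [ 0.4633 -0.1055  0.331 ] rot [ 3.139  0.008 -3.104] F [-0.1  0.1 -1.1] w 0.3
 tool d [-125.9   69.9    2.1] rot [0.002 0.008 0.011]
```

View pics/m4.png

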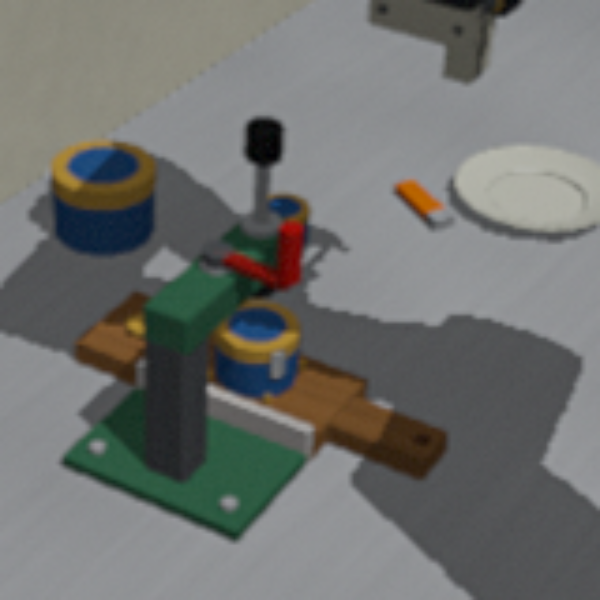

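View pics/t4z.png

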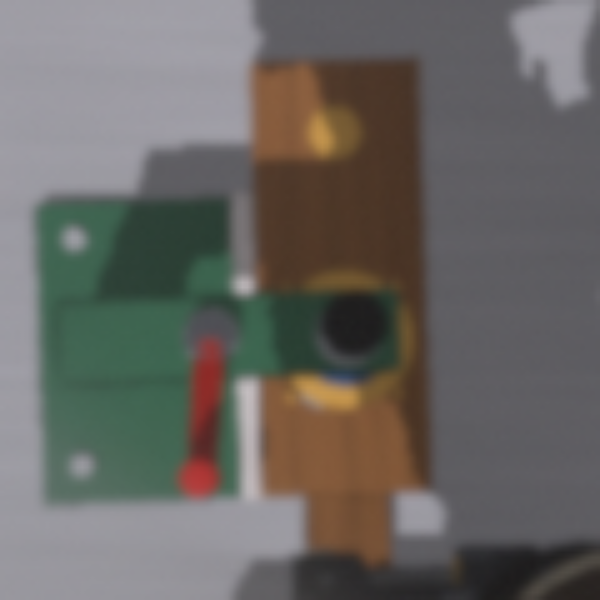

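>>> step_arm:
  commands: "-42 23 0 0 0 0;-42 23 0 0 0 0;-42 22 0 0.002 0.008 0.01;0 0 0 0 0 0;0 0 25 0 0 0;0 0 15 0 0 0;0 0 0 0 0 0"

```text
t: 10.42
eef_pos: [0.5828, -0.0337, 0.284]
ee_rot: [-3.14, -0.013, -3.115]
force: [0.5, 0.1, 1.1]
width: 0.0002
```

```bash
python3 - <<'E'
from h import *
go(.5865,-.033,.243,-3.115)
q=grab_frame("side")
cv2.imwrite("pics/m5.png",cv2.resize(q["frame"][180:300,290:410,::-1],(600,600)))
E
```

```text
t 10.43 pos [ 0.5828 -0.0337  0.284 ] rot [-3.14  -0.013 -3.115] F [0.5 0.1 1.1] w 0.2
 tool d [-4.2  0.6 41. ] rot [-0.001 -0.013  0.   ]
```

View pics/m5.png

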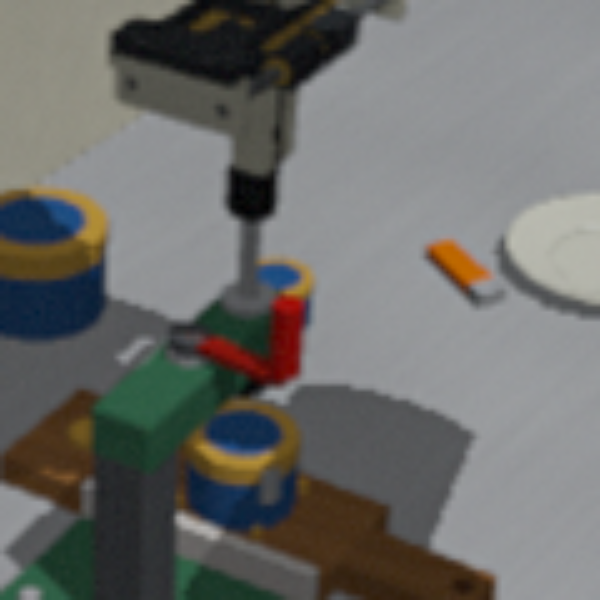

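>>> step_arm:
  commands: "-2 0 5 0 0 0;0 0 5 0 0 0;0 0 5 0 0 0;0 0 5 0 0 0;0 0 0 0 0 0;0 0 0 0 0 0"

```text
t: 11.22
eef_pos: [0.5851, -0.0333, 0.2651]
ee_rot: [-3.141, -0.012, -3.115]
force: [-0.5, 1.0, 0.2]
width: 0.0002
```

>>> step_arm:
  commands: "0 0 4 0 -0.011 0;0 0 4 0 0 0;0 0 4 0 0 0"

```text
t: 11.6
eef_pos: [0.5854, -0.0334, 0.2534]
ee_rot: [-3.141, 0.001, -3.115]
force: [-2.9, -1.2, 3.2]
width: 0.0007
```

```bash
python3 - <<'E'
from h import *
go(.5865,-.033,.243,-3.115)
q=grab_frame("side")
cv2.imwrite("pics/m6.png",cv2.resize(q["frame"][180:300,290:410,::-1],(600,600)))
go(.5865,-.033,.243,-3.115)
E
```

```text
t 11.6 pos [ 0.5854 -0.0334  0.2534] rot [-3.141e+00  1.000e-03 -3.115e+00] F [-2.9 -1.2  3.2] w 0.7
 tool d [-1.1  0.3 10.4] rot [-0.001  0.001  0.   ]
t 11.65 pos [ 0.5854 -0.0334  0.2528] rot [-3.141  0.    -3.115] F [-1.1 -0.8  2.1] w 0.1
 tool d [-1.1  0.4  9.8] rot [-0.001  0.     0.   ]
```

View pics/m6.png

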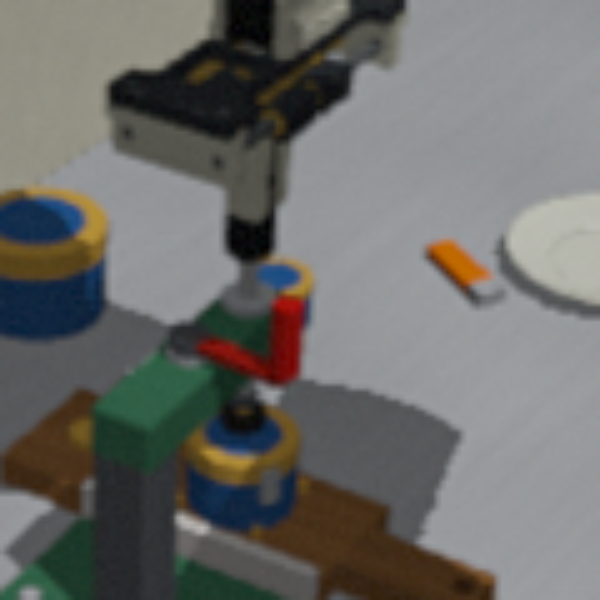

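```bash
python3 - <<'E'
from h import *
q=grab_frame("side")
for z in(.072,.079,.086,.214,.228): print(z,(proj(q,(.586,-.033,z))-[290,180])*5)
for a in np.linspace(0,6,7): print((proj(q,(.586+.014*np.cos(a),-.033+.014*np.sin(a),.079))-[290,180])*5)
cv2.imwrite("pics/m7.png",cv2.resize(q["frame"][235:295,320:360,::-1],(400,600),interpolation=2))
E
```

```text
0.072 [242.47178637 431.47908142]
0.079 [242.85122279 421.98867938]
0.086 [243.23265784 412.44828769]
0.214 [250.5796642  228.68615505]
0.228 [251.42859852 207.45274751]
[223.47339765 414.01333441]
[221.45866744 426.85393832]
[239.24934684 435.35412936]
[260.41804309 431.51726408]
[265.25125457 418.97680691]
[249.5866937  409.35455281]
[227.84127476 411.31576871]
```

View pics/m7.png

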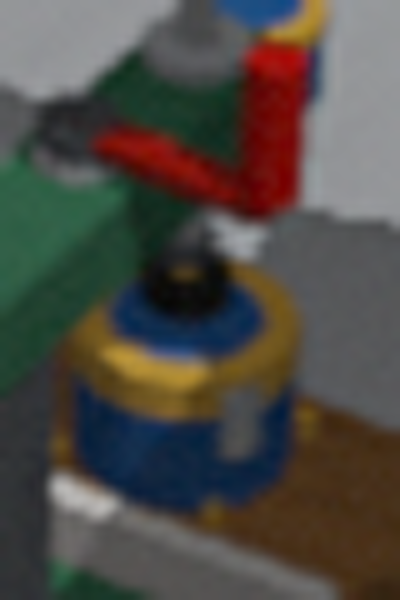

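>>> step_arm:
  commands: "0 0 4 0 0 0;0 0 3 0 0 0;0 0 3 0 0 0;0 0 0 0 0 0;0 0 0 0 0 0;0 0 0 0 0 0"

```text
t: 12.45
eef_pos: [0.5857, -0.0333, 0.2435]
ee_rot: [-3.141, 0.001, -3.115]
force: [-0.2, -0.1, -0.4]
width: 0.0005
```

```bash
python3 - <<'E'
from h import *
for i in range(2):
  q=grab_frame("side"); go(.5865,-.033,.243,-3.115)
cv2.imwrite("pics/m8.png",cv2.resize(q["frame"][220:300,310:370,::-1],(450,600),interpolation=2))
E
```

```text
t 12.5 pos [ 0.5857 -0.0333  0.2435] rot [-3.141e+00  1.000e-03 -3.115e+00] F [-0.8  0.1 -0.2] w 0.1
 tool d [-0.8  0.3  0.5] rot [-0.001  0.001  0.   ]
t 12.55 pos [ 0.5857 -0.0333  0.2435] rot [-3.141e+00  1.000e-03 -3.115e+00] F [0.5 0.5 1. ] w 0.1
 tool d [-0.8  0.3  0.5] rot [-0.001  0.001  0.   ]
```

View pics/m8.png

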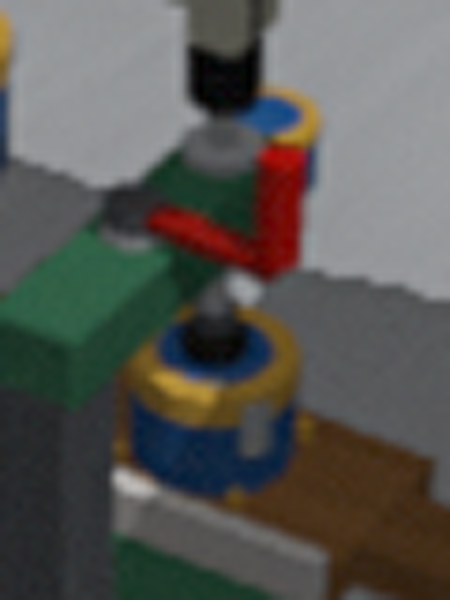

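>>> step_arm:
  commands: "0 0 1 0 0 0;0 0 0 0 0 0;0 0 0 0 0 0;0 0 0 0 0 0"

```text
t: 13.05
eef_pos: [0.5858, -0.0333, 0.2429]
ee_rot: [-3.141, 0.001, -3.115]
force: [-1.3, 0.2, 3.8]
width: 0.0004
```

```bash
python3 - <<'E'
from h import *
go(.5865,-.033,.34,-3.115)
E
```

```text
t 13.05 pos [ 0.5858 -0.0333  0.2429] rot [-3.141e+00  1.000e-03 -3.115e+00] F [-1.3  0.2  3.8] w 0.4
 tool d [ -0.8   0.2 -97.1] rot [-0.001  0.001  0.   ]
```

>>> step_arm:
  commands: "0 0 -20 0 0 0;0 0 -50 0 0 0;0 0 -30 0 0 -0.17;0 0 0 0 0 -0.17;0 0 0 0 0 -0.17;0 0 0 0 0 -0.17;0 0 0 0 0 -0.17;0 0 0 0 0 -0.17"

```text
t: 14.05
eef_pos: [0.5856, -0.0332, 0.3421]
ee_rot: [-3.141, -0.0, -2.089]
force: [-0.4, -1.0, 0.2]
width: 0.0006
```

```bash
python3 - <<'E'
from h import *
q=grab_frame("side");p=grab_frame("top"); go(.52,.0,.34,-1.545)
for n,x in(("s",q),("t",p)):
  for k in("lever_knob","stop_knob","tin_top"): print(n,k,[(d["pixel"],d["conf"]) for d in recognise(x,k)][:3])
cv2.imwrite("pics/m9.png",np.hstack([cv2.resize(x["frame"][a:a+100,b:b+100,::-1],(400,400),interpolation=2) for x,a,b in((p,210,270),(q,195,300))]))
E
```

```text
t 14.15 pos [ 0.5856 -0.0332  0.3422] rot [-3.141 -0.    -2.093] F [-0.2  0.3 -0.3] w 0.5
 tool d [ 3.9 73.4  2.1] rot [-0.001 -0.001 -0.548]
s lever_knob [([339.0, 246.9], 0.6)]
s stop_knob [([341.4, 235.1], 0.76)]
s tin_top [([297.4, 231.7], 0.75), ([338.2, 275.1], 0.59), ([349.6, 236.0], 0.57)]
t lever_knob [([333.6, 305.3], 0.36)]
t stop_knob []
t tin_top [([375.1, 160.7], 0.82)]
```

View pics/m9.png

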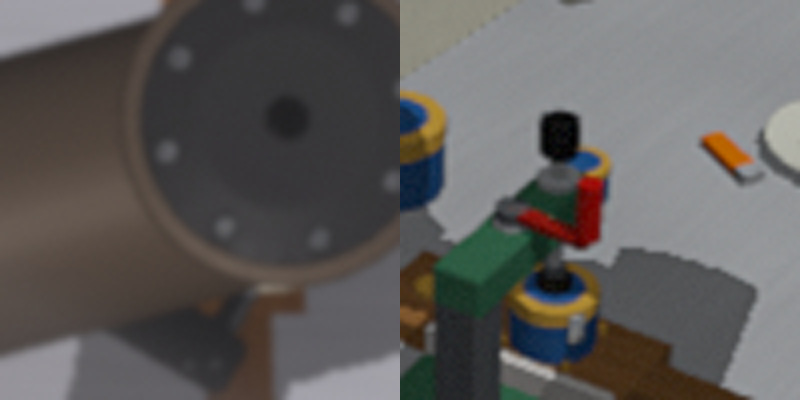

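```bash
python3 - <<'E'
from h import *
q=grab_frame("side");p=grab_frame("top")
print(tri(q,(347.8,247),p,(299.6,286)), atz(p,(299.6,285.6),.223))
c,s=np.cos(.026),np.sin(.026);R=np.array([[c,-s],[s,c]])
O=np.array([.586,-.033]);A=O+R@[0,.065];print("A",A)
for f in(0,.1,.2,.3):
    k=A+.065*R@[-np.cos(f),np.sin(f)]
    print(f,k,proj(q,[*k,.203]),proj(p,[*k,.223]))
f=0.05;k=A+R@(.065*np.array([-np.cos(f),np.sin(f)])-.032*np.array([np.sin(f),np.cos(f)]))
go(*k,.34,-1.545-f)
E
```

```text
(array([0.51701883, 0.0333443 , 0.20345511]), np.float64(0.0005673486560336838)) [0.51812918 0.03251954 0.223     ]
A [0.58431019 0.03197803]
0 [0.51933216 0.03028822] [347.78206137 246.36652074] [300.61779874 285.06893291]
0.1 [0.51948808 0.03678364] [346.43633403 247.41324953] [297.68385458 284.95584465]
0.2 [0.52029168 0.04323105] [344.88753453 248.38035811] [294.7767758  284.54933192]
0.3 [0.52173493 0.04956602] [343.15061629 249.25651327] [291.92596321 283.85351863]
t 14.55 pos [ 0.5856 -0.0332  0.3426] rot [-3.14  -0.    -2.096] F [ 0.7 -0.8  0.1] w 0.6
 tool d [ 3.5 75.5  2.5] rot [-0.001 -0.001 -0.501]
```

>>> step_arm:
  commands: "2 38 0 0 0 -0.17;0 0 0 0 0 -0.17;0 0 0 0 0 -0.17;0 0 0 0 0 0"

```text
t: 15.05
eef_pos: [0.5517, -0.0159, 0.3428]
ee_rot: [-3.14, -0.001, -1.586]
force: [0.1, -0.8, 1.0]
width: 0.0002
```

```bash
python3 - <<'E'
from h import *
go(.5185,-.002,.216,-1.575)
E
```

```text
t 15.05 pos [ 0.5517 -0.0159  0.3428] rot [-3.140e+00 -1.000e-03 -1.586e+00] F [ 0.1 -0.8  1. ] w 0.2
 tool d [-13.5  33.6 126.7] rot [-0.001 -0.001 -0.011]
```

>>> step_arm:
  commands: "-13 34 0 0 0 -0.011;0 0 40 0 0 0;0 0 40 0 0 0;0 0 30 0 0 0;0 0 17 0 0 0;0 0 0 0 0 0;0 0 0 0 0 0"

```text
t: 15.92
eef_pos: [0.5186, -0.0026, 0.2164]
ee_rot: [-3.139, -0.001, -1.576]
force: [0.4, -0.2, -0.4]
width: 0.0006
```

```bash
python3 - <<'E'
from h import *
go(.5185,-.002,.216,-1.575)
q=grab_frame("side")
cv2.imwrite("pics/m10.png",cv2.resize(q["frame"][190:290,300:400,::-1],(600,600),interpolation=2))
E
```

```text
t 15.93 pos [ 0.5186 -0.0026  0.2164] rot [-3.139e+00 -1.000e-03 -1.576e+00] F [ 0.4 -0.2 -0.4] w 0.6
 tool d [-0.6  0.1  0.4] rot [-0.002 -0.001 -0.001]
```

View pics/m10.png

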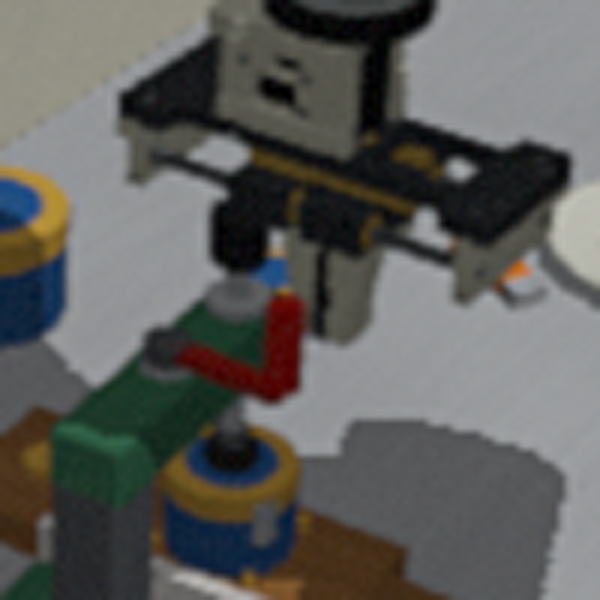

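>>> step_arm:
  commands: "-8 0 0 0 0 0;-7 0 0 0 0 0;-7 1 0 0 0 0.1;-7 1 0 0 0 0.1;-7 1 0 0 0 0.1;-7 1 0 0 0 0.1;0 0 0 0 0 0;0 0 0 0 0 0"

```text
t: 16.98
eef_pos: [0.5186, 0.0408, 0.2157]
ee_rot: [-3.14, 0.0, -1.971]
force: [-0.4, 0.2, -0.3]
width: 0.0003
```

```bash
cat >> h.py <<'E'
def lev(f,s=.0185):
    c,n=np.cos(.026),np.sin(.026);R=np.array([[c,-n],[n,c]]);A=np.array([.5843,.032])
    k=A+R@(.065*np.array([-np.cos(f),np.sin(f)])-s*np.array([np.sin(f),np.cos(f)]))
    go(*k,.2165,-np.pi/2+.026-f)
E
python3 - <<'E'
from h import *
lev(.4)
q=grab_frame("side")
cv2.imwrite("pics/m11.png",cv2.resize(q["frame"][190:290,300:400,::-1],(600,600),interpolation=2))
E
```

```text
t 16.98 pos [0.5186 0.0408 0.2157] rot [-3.14   0.    -1.971] F [-0.4  0.2 -0.3] w 0.3
 tool d [ 2.7  0.5 -0.8] rot [-0.002  0.    -0.027]
```

View pics/m11.png

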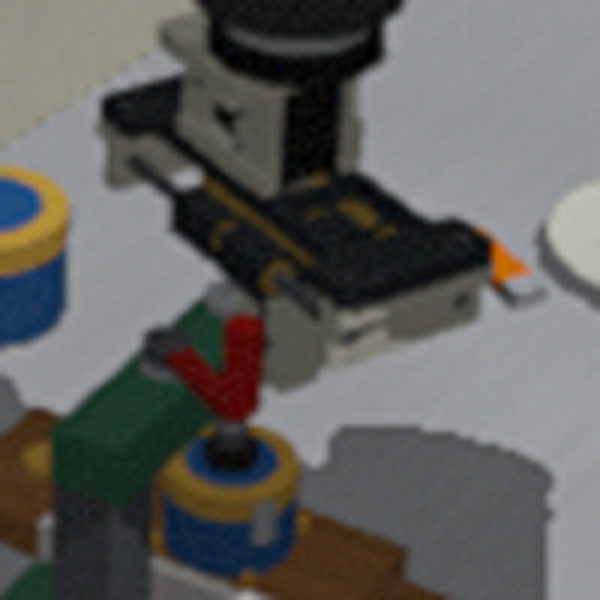

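>>> step_arm:
  commands: "-9 2 0 0 0 0.14;-9 2 0 0 0 0.14;-9 2 0 0 0 0.14;-9 2 0 0 0 0.14;0 0 0 0 0 0"

```text
t: 17.65
eef_pos: [0.5327, 0.0742, 0.2155]
ee_rot: [-3.14, 0.0, -2.532]
force: [-0.9, 0.3, -0.4]
width: 0.0008
```

```bash
python3 - <<'E'
from h import *
lev(.96); lev(1.5)
q=grab_frame("side")
cv2.imwrite("pics/m12.png",cv2.resize(q["frame"][190:290,300:400,::-1],(600,600),interpolation=2))
E
```

```text
t 17.65 pos [0.5327 0.0742 0.2155] rot [-3.14   0.    -2.532] F [-0.9  0.3 -0.4] w 0.8
 tool d [ 2.1  0.3 -1. ] rot [-0.002  0.    -0.027]
t 17.65 pos [0.5327 0.0742 0.2155] rot [-3.14   0.    -2.532] F [-0.9  0.3 -0.4] w 0.8
 tool d [-33.9   1.6  -1. ] rot [-0.001  0.001  0.513]
```

View pics/m12.png

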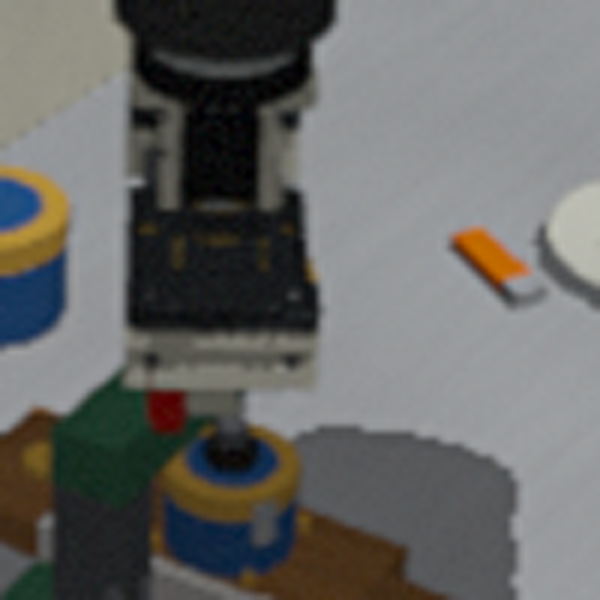

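>>> step_arm:
  commands: "-9 2 0 0 0 0.14;-9 2 0 0 0 0.14;-9 2 0 0 0 0.14;-6 1 0 0 0 0.08;-3 0 0 0 0 0.04;0 0 0 0 0 0;0 0 0 0 0 0"

```text
t: 18.58
eef_pos: [0.562, 0.0941, 0.2154]
ee_rot: [-3.141, 0.001, -3.071]
force: [-1.8, 3.8, -0.7]
width: 0.0007
```

```bash
python3 - <<'E'
from h import *
lev(1.5); lev(1.57)
q=grab_frame("side")
cv2.imwrite("pics/m13.png",cv2.resize(q["frame"][190:290,300:400,::-1],(600,600),interpolation=2))
E
```

```text
t 18.57 pos [0.562  0.0941 0.2154] rot [-3.141e+00  1.000e-03 -3.071e+00] F [-1.8  3.8 -0.7] w 0.7
 tool d [ 2.4  0.9 -1.1] rot [-0.     0.001 -0.027]
t 18.57 pos [0.562  0.0941 0.2154] rot [-3.141e+00  1.000e-03 -3.071e+00] F [-1.8  3.8 -0.7] w 0.7
 tool d [-2.2  2.2 -1.1] rot [-0.     0.001  0.043]
```

View pics/m13.png

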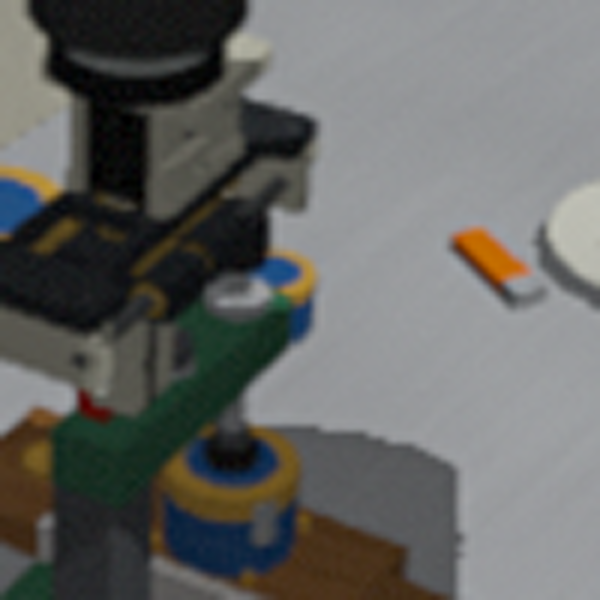

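Push on gently to the end stop.

>>> step_arm:
  commands: "-1 0 0 0 0 0.02;-1 0 0 0 0 0.02;-1 0 0 0 0 0;0 0 0 0 0 0;0 0 0 0 0 0"

```text
t: 19.25
eef_pos: [0.5634, 0.0947, 0.2152]
ee_rot: [-3.142, -0.002, -3.113]
force: [-10.1, 6.2, 3.3]
width: 0.0003
```

>>> step_arm:
  commands: "-1 0 0 0 0 0;-1 0 0 0 0 0;0 0 0 0 0 0;0 0 0 0 0 0"

```text
t: 19.75
eef_pos: [0.5637, 0.0946, 0.2151]
ee_rot: [-3.141, -0.005, -3.113]
force: [-17.4, 9.7, 9.0]
width: 0.0006
```

At the stop. Back off (tool +x), lift, and look.

>>> step_arm:
  commands: "6 0 0 0 0 0;20 0 0 0 0 0;0 0 -50 0 0 0;0 0 -50 0 0 0;60 0 0 0 0 0;60 0 0 0 0 0;0 0 0 0 0 0"

```text
t: 20.62
eef_pos: [0.4188, 0.0891, 0.3167]
ee_rot: [3.141, 0.004, -3.112]
force: [0.8, 0.1, 1.0]
width: 0.0004
```

```bash
python3 - <<'E'
from h import *
q=grab_frame("side");p=grab_frame("top"); lev(1.57)
save(p,"pics/tf.png")
cv2.imwrite("pics/m14.png",np.hstack([cv2.resize(x["frame"][a:a+120,b:b+120,::-1],(400,400),interpolation=2) for x,a,b in((p,190,260),(q,185,290))]))
for k in("plate","dreidel","lighter","menorah"):
  print(k,[recognise(x,k)[:1] for x in(q,p)])
E
```

```text
t 20.73 pos [0.4214 0.09   0.3165] rot [ 3.142  0.004 -3.113] F [ 0.2 -0.   0.1] w 0.4
 tool d [-142.4    2.4  100.6] rot [0.    0.004 0.002]
plate [[], [{'pixel': [487.1, 280.7], 'conf': 0.6}]]
dreidel [[{'pixel': [297.3, 386.2], 'conf': 0.72}], [{'pixel': [173.7, 311.6], 'conf': 0.7}]]
lighter [[{'pixel': [322.3, 291.0], 'conf': 0.66}], [{'pixel': [455.1, 252.1], 'conf': 0.66}]]
menorah [[{'pixel': [226.1, 347.9], 'conf': 0.59}], [{'pixel': [141.9, 254.9], 'conf': 0.89}]]
```

View pics/m14.png

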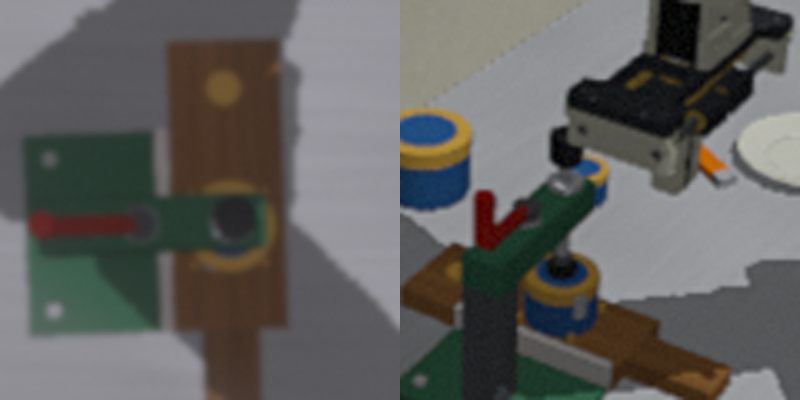

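```bash
python3 -c "
from station import *
print(job_done())"
```

```text
the job is handed in; nothing more can be done
None
```

The job is handed in at about 20.7 s of the 61 s allowed. No verdict was reported.

- **Board:** I pushed the handle end round in an arc with the closed fingers until it met the lip at about 20 N. In the top view its edge then matched the stand's yaw to within about 0.01 rad. The tin is upright under the stop and looked centred under the foot in both views.
- **Stop rod:** I lowered the rod by pressing the fingertips down on the knob instead of gripping it. From the tool height and the given sizes, the spring should be pressed in about 3 mm. The contact force was too small to confirm that directly. In the last side view the knob sits where that height predicts, within about a pixel (2–3 mm).
- **Clamp lever:** I swung it over until it hit its end, where the force rose to about 17–20 N with almost no further movement. The last pictures show it lying along the head towards the column.
- **Last checks:** The arm was well clear and touching nothing. The plate, dreidel, lighter and menorah showed at the same pixels as at the start, within 2–3 px in the top view. In the side view the network missed the plate and mistook part of the stand for the lighter. Both look unmoved in the last pictures.

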